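# Set and load the can chiller

## Robot

A 6-joint arm with a two-finger parallel gripper is mounted at the origin on the work surface. World frame = base frame: x ahead of the robot, y to its left, z up, the work surface at z = 0. Lengths are in m, angles in rad, forces in N, time in s.
With the tool pointing down it reaches from about 0.425 to 1.125 m from the base axis. Payload 14.9 kg.
Tool frame: the origin (TCP) lies midway between the tips of the shut fingers; the grasp point (between the pads) lies 19 mm behind it; z points along the fingers, y is the line along which they close (so a half turn about z gives the same grasp; the last joint's range is limited). The gripper opens to 91 mm and grips with 3 to 60 N. Pads are 32 mm wide; open, the fingers measure 118 mm over their backs; the gripper's body (76 mm by 178 mm) begins 60 mm behind the grasp point.
Start: joints at [-1.249, 0.379, 1.734, -0, 1.028, -0.033], TCP at [0.243, -0.656, 0.214] pointing down, gripper open.
Joint ranges: [-2.77, 2.77], [-0.74, 2.19], [0, 2.66], [-1.06, 4.2], [0.31, 2.87], [-3.08, 3.08]. Speed limits (rad/s): [1.89, 1.89, 2.39, 3.14, 3.14, 3.14].

## Interface

Orientations are given as [roll, pitch, yaw] about the fixed x, y, z axes, in that order (R = Rz(yaw) Ry(pitch) Rx(roll)).
In Python, from plant import ctrl, viewer gives the robot as it stands.
- The arm moves only by the tool apply_moves, never from a script. Its argument "series" is a list of rows, each a list of 3 entries, a list of its own where there are three numbers: the finger opening in mm, from 0 to 91.2, then the shift along the tool's x, y, z in mm, then the turn about the tool's z in degrees. In form: [[jaw, [x, y, z], twist], ...]. A call has 1 to 20 rows; each row shifts and turns the commanded pose from where the row before left it, along the tool's axes as they then stand; what a row does not reach is not made up. A row lasts 1/10 s, in which the tool goes at most 50 mm and 8.59 degrees, less where a joint would pass 70% of its speed; a pose out of reach is approached as far as the arm can. A call is refused whole if a number of a shift passes 50 or a number of a turn 8.59, either way. A call with a gripper value outside its range is refused whole. The fingers move at their own pace and stop on an object; "newtons" is the grip in N (left out, the last holds). Time passes only in rows, so rows that do not move let the fingers close. It gives the time, the measured TCP pose, the force, the opening and the grip force at its end, in the units of the state.
- ctrl.get_obs(): the state, without advancing time (a new reading comes with each control period).
- viewer.get_image(name): name is "scene" or "top" or "wrist"; returns a dict with "img" (480x640x3 uint8, blue, green, red), "fx", "fy", "cx", "cy" (pixels), "distortion" ([k1, k2, p1, p2, k3] as OpenCV has them; the pictures are not rectified), "rvec" (rotation vector, rad) and "tvec" (3), from world to camera coordinates, as OpenCV has them. Camera axes: x right, y down, z forward; pixel columns grow to the right and rows downward; lengths in m; the calibration is good to about 2 mm. A picture is of the moment at which its call begins. There is no depth.
- ctrl.finish_job(): hands the job in; it is judged then, once.
The state is a dict: "time_s": time; "joint_pos": joint angles; "qvel": joint speeds; "effort": joint torques, N m; "eef_pos": TCP position; "orientation": TCP orientation; "force": force on the tool from outside, world axes, zero at the start; "wrist_torque": the same for the moment, N m; "width": finger opening in m; "grasp_force": force on a finger pad.
Only numpy, scipy, OpenCV 4.12 (cv2) and the standard library are available. Lean on these libraries where they do the work, as an engineer would, in place of code of your own. Each camera call takes 0.05 s, during which the arm holds its last target. There are 200 camera calls.

## Task

Set and load the drinks-can chiller on the worktop, in this order. First flip its control cover up and right over, so that it leans back and stays propped open by itself; next turn the dial beneath it clockwise until its pointer is at the one large dot; last, lay the slim can crosswise in the open upper part of the chute so that it rolls down into the bay at the bottom. Leave the cover open, and do not push the other things on the worktop about.

Things in the scene. Friction and masses are not known exactly. Their poses are not given: they have to be found in the camera images.
- chiller: Fixed, 260 mm deep (x), 330 wide (y), 150 tall without cover. Origin: centre of its underside on the worktop; z up; front (-x) faces away from the robot, +y to the robot's right. +y half: steel control side; its panel slopes 30 degrees, rising away from the front (panel normal leans 30 degrees from vertical towards -x). -y half: the chute. (Chiller-frame points below are in m.)
- cover (a joint): Flip cover angle about its hinge: 0 closed (parallel to the sloping panel, 55 mm out from it), growing as the tab rises and goes over to +x; upright at 2.09, stop at 2.62. Swings freely: below 2.09 it falls shut, above 2.09 it falls open and rests on its stop. 0.12 kg.
- cover_hinge (a point): On the cover's hinge line (along chiller y), mid-width; chiller frame (-0.018, 0.085, 0.160). The cover is a white plate 122 long, 130 wide, 7 mm thick, with a 24 mm deep rim under its front and side edges. Open, it stands up to 300 mm above the worktop.
- cover_tab (a point): Grip point on the tab, a tongue sticking out in the plate's plane from the middle of the cover's free edge: 14 wide (y), 10 thick, 44 mm long. Point: 150 mm from the hinge line, 15 from the tip. Closed: chiller frame (-0.148, 0.085, 0.085), free space beneath. Axes turn with the cover: x to the hinge, y along it, z out of the upper face.
- dial (a joint): Dial angle, 0 to 1.7 rad, growing clockwise as seen looking at the panel. Pointer at 0: 0.4 rad anticlockwise of straight up the slope; at 0.4: straight up the slope; at 1.3: on the large dot (0.9 rad clockwise of up). Friction 0.05 N m; stays where left.
- dial_grip (a point): On the dial axis, mid-height of its grip bar, 30 mm out from the panel; chiller frame (-0.075, 0.085, 0.0985). Bar: black, 50 long, 15 thick, 34 high (13 to 47 mm out), white line at the pointer end, on a 56 mm disc. Axes: x along bar to pointer, z out along the axis. Dots at 44 mm radius: four small (4 mm), one large (13 mm). Hinge 80 mm up-slope.
- can: Slim drinks can, closed and full, 53 mm diameter, 134 mm long, lying on the wooden rest; origin at its centre, y along its axis (narrower neck end with ring pull at +y). About 0.26 kg. Either end may point either way in the chute.
- rest: Fixed wooden rest under the can, 120 x 150 x 10 mm, with four 8 mm high chocks beside the can's ends (none within 39 mm of its middle). The can lies along the rest's y, its centre 36.5 mm above the worktop. Origin at the centre of its underside.
- chute_top (a point): Centre of the can when it lies across the open upper part of the chute, on its floor; chiller frame (0.045, -0.082, 0.115). The chute is a channel 153 mm wide (y) between walls 34 mm high; floor slopes 15 degrees down to the front (-x). Open above from x = -0.045 to 0.129; lower down a clear roof 64 mm above the floor. Laid along y, the can rolls down by itself.
- bay (a point): Centre of the can at rest in the bay at the bottom of the chute, against its front wall under the clear roof; chiller frame (-0.0855, -0.082, 0.080).
- mug: Bystander: white mug, 84 mm wide, 95 mm tall, standing.
- tin: Bystander: wide food tin, 84 mm wide, 110 mm tall, standing (not the slim can).
- bowl: Bystander: blue bowl, 140 mm wide, 55 mm tall.
- spatula: Bystander: spatula, 240 mm long, lying along its own x axis; origin at its middle.
Things that resemble listed ones, but are neither listed nor needed, are in the scene too. Leave any black look-alike of the can alone.

How it is judged:
By the outcome, as a careful person would: the job done as asked, in the order asked, and still so for the second after the job is handed in, with the robot touching nothing.
It also fails if it takes over 72 s, if anything falls off the work surface, if the arm or the gripper's body presses on something with over 40 N, if the wrist force passes 120 N, or if a joint passes its speed limit or range.

## Working session

There is one attempt and no reset: what is moved stays moved. The work goes in short steps, Python scripts to look and compute and a tool call to move; the robot and the scene stay as the last step left them, time stands still between calls to the robot, and variables do not carry over. Pictures are saved under pics/ and viewed, at most 10 in all, crops included, and the job is handed in when it is done.

Besides the shell and the picture viewer there is one more tool, called after "Emit:" as name(argument=value, ...) on one line, values as JSON. apply_moves: Moves the arm, as the interface text tells. Its arguments: {"type":"object","properties":{"series":{"type":"array"},"newtons":{"type":"number"}},"required":["series"]}

```bash
ls; mkdir -p pics; python3 - <<'E'
from plant import ctrl, viewer
import cv2,json
o=ctrl.get_obs(); print(o)
import pickle
for n in ("scene","top"):
    d=viewer.get_image(n); cv2.imwrite(f"pics/{n}0.png",d["img"]); pickle.dump(d,open(f"{n}0.pkl","wb"))
    print(n,{k:v for k,v in d.items() if k!="img"})
E
```

```text
pics
{'time_s': 0.0, 'joint_pos': array([-1.24932738e+00,  3.79415488e-01,  1.73481467e+00, -1.97803604e-05,
        1.02845995e+00, -3.32860235e-02]), 'qvel': array([ 0.00055828, -0.00042451,  0.00125559, -0.00019165, -0.0010469 ,
        0.00041255]), 'effort': array([ 5.11515682e-03, -7.63720036e+01, -4.34371805e+01,  6.52022660e-02,
        4.23822657e-02, -1.00451230e-04]), 'eef_pos': array([ 0.24302269, -0.65602405,  0.21326662]), 'orientation': array([-3.14049525e+00, -1.96016382e-05,  3.54765180e-01]), 'force': array([0.58889736, 0.29686466, 0.19793238]), 'wrist_torque': array([ 0.03840111,  0.00972068, -0.00144875]), 'grasp_force': 0.0, 'width': 0.09112629313148375}
scene {'fx': 609.7892524888591, 'fy': 609.7892524888591, 'cx': 321.8415127967635, 'cy': 231.5290944472102, 'distortion': array([-0.02961528,  0.        ,  0.        ,  0.        ,  0.        ]), 'rvec': array([ 1.73525544,  2.12376701, -0.60236254]), 'tvec': array([ 0.05118146, -0.37830238,  1.67623343])}
top {'fx': 565.8526854526218, 'fy': 565.8526854526218, 'cx': 316.4344479876001, 'cy': 247.6543609823021, 'distortion': array([0.01834659, 0.        , 0.        , 0.        , 0.        ]), 'rvec': array([ 2.1532433 , -2.20549092,  0.08762689]), 'tvec': array([0.06328126, 0.51501309, 1.53125555])}
```

View pics/scene0.png

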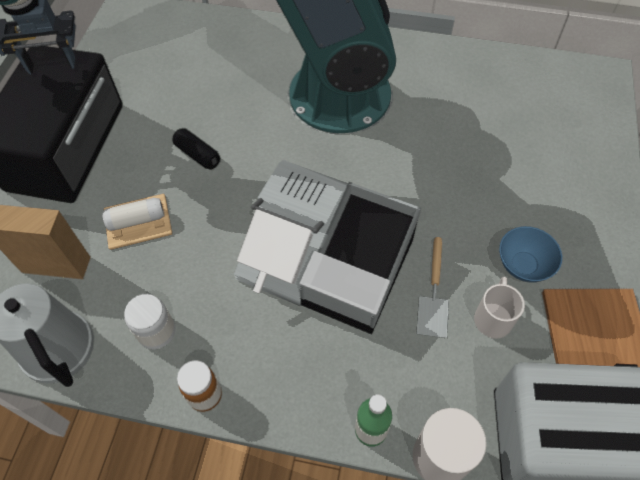

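View pics/top0.png

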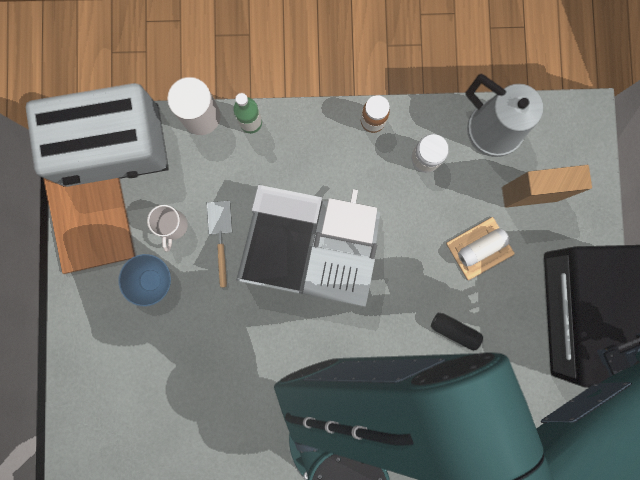

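The scene view shows the chiller at about (330,245) with its white cover at (276,245) and tab at (261,283). The silver can lies on its rest at (135,213), and the black look-alike is at (196,148). In the top view the cover is at (349,220), the tab at (354,196) and the can at (485,247). The candidates for the can are the silver one on wood (485,247), the black cylinder (457,331), the white jar (432,150) and the brown bottle (376,112). I choose the silver one on the wooden rest and will check it in a close crop.

```bash
python3 - <<'E'
import cv2,numpy as np
a=cv2.imread("pics/top0.png");
c1=cv2.resize(a[180:310,235:385],None,fx=4,fy=4,interpolation=cv2.INTER_CUBIC)  # 600x520
c2=cv2.resize(a[205:285,440:520],None,fx=2.5,fy=2.5,interpolation=cv2.INTER_CUBIC) #200x200
b=cv2.imread("pics/scene0.png")
c3=cv2.resize(b[185:255,90:180],None,fx=2.2,fy=2.2,interpolation=cv2.INTER_CUBIC)#198
out=np.zeros((520,800,3),np.uint8); out[:,:600]=c1; out[:200,600:]=c2; out[210:210+c3.shape[0],600:600+c3.shape[1]]=c3
cv2.imwrite("pics/crop1.png",out)
E
cat > h.py <<'E'
import numpy as np,cv2,pickle
from scipy.spatial.transform import Rotation as Rn
def cam(d):
    K=np.array([[d["fx"],0,d["cx"]],[0,d["fy"],d["cy"]],[0,0,1]]);return K,np.array(d["distortion"]),np.array(d["rvec"]),np.array(d["tvec"])
def ray(d,p,z):
    K,D,r,t=cam(d);R=cv2.Rodrigues(r)[0]
    u=cv2.undistortPoints(np.array([[p]],float),K,D)[0,0];v=R.T@np.array([u[0],u[1],1]);o=-R.T@t
    return o+v*(z-o[2])/v[2]
def proj(d,P):
    K,D,r,t=cam(d);return cv2.projectPoints(np.atleast_2d(P).astype(float),r,t,K,D)[0][:,0]
E
```

```text
(no output)
```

View pics/crop1.png

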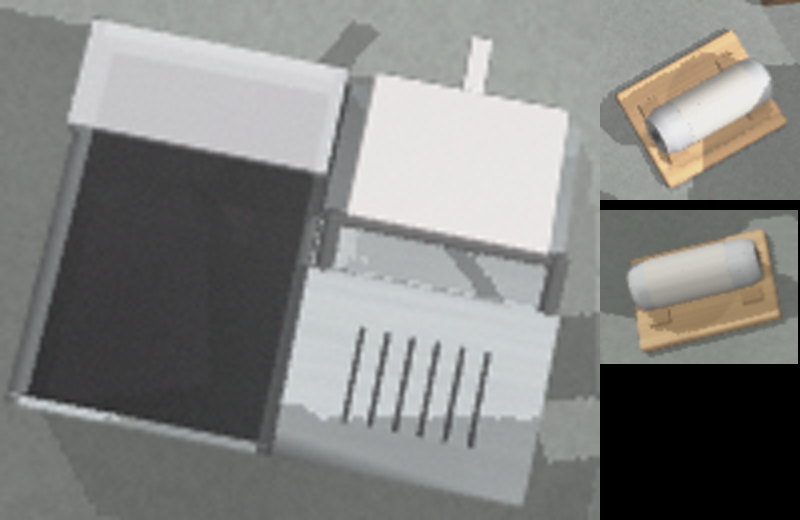

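The crop confirms the silver can with its dark recessed end, lying on the wooden rest with chocks; the rest's corners are at crop (618,95), (735,30), (785,125) and (672,188). The closed cover's front corners are at crop (375,75) and (568,110), and the tab tip is at (482,38).

```bash
cat >> h.py <<'E'
def T(ch,P): # chiller pose (x,y,yaw)
    P=np.atleast_2d(P);c,s=np.cos(ch[2]),np.sin(ch[2]);return np.c_[ch[0]+c*P[:,0]-s*P[:,1],ch[1]+s*P[:,0]+c*P[:,1],P[:,2]]
def cov(a,dist,y,n):
    # cover point: dist from hinge, y, n out of upper face
    t=np.pi/6-0 ; th=a
    d=np.array([-np.cos(np.pi/6-th)*1,-np.sin(np.pi/6-th)]); nn=np.array([d[1],-d[0]])
    return [-0.018+dist*d[0]+n*nn[0],y,0.160+dist*d[1]+n*nn[1]]
E
python3 - <<'E'
from h import *
from scipy.optimize import least_squares
dt=pickle.load(open("top0.pkl","rb"));ds=pickle.load(open("scene0.pkl","rb"))
f=lambda p:np.array([235+p[0]/4,180+p[1]/4])-0.375
P=np.array([cov(0,.122,.02,.0035),cov(0,.122,.15,.0035),cov(0,.165,.085,.005),cov(0,.0,.02,.0035),cov(0,.0,.15,.0035)])
print(P.round(4))
px=np.array([f(p) for p in [(375,75),(568,110),(482,38),(348,212),(550,251)]])
r=least_squares(lambda c:(proj(dt,T(c,P))-px).ravel(),[0.7,0,np.pi])
print("ch",r.x,r.fun.reshape(-1,2).round(1))
pickle.dump(r.x,open("ch.pkl","wb"))
g=lambda p:np.array([440+(p[0]-600)/2.5,205+p[1]/2.5])-0.3
c=np.array([ray(dt,g(p),.010) for p in [(618,95),(735,30),(785,125),(672,188)]])
print(c.round(4),c.mean(0))
for i in range(4): 
    e=c[(i+1)%4]-c[i]; print(np.linalg.norm(e),np.degrees(np.arctan2(e[1],e[0])))
print("can centre ray",ray(dt,(484.3,247.8),.0365))
# scene check
gs=lambda p:np.array([90+(p[0]-600)/2.2,185+(p[1]-210)/2.2])-0.3
for p in [(642,352),(778,320),(766,230)]: print(ray(ds,gs(p),.010))
ch=r.x
for n,q in dict(hinge=(-.018,.085,.16),tab=(-.148,.085,.085),dial=(-.075,.085,.0985),top=(.045,-.082,.115),bay=(-.0855,-.082,.08)).items(): print(n,T(ch,q)[0].round(4))
v=ds["img"].copy()
pts=np.vstack([P,[[x,y,0] for x in(-.13,.13) for y in(-.165,.165)],[[x,y,.15] for x in(.0,.13) for y in(-.165,.165)]])
for (img,d,n,box) in ((ds["img"].copy(),ds,"s",(150,340,225,425)),(dt["img"].copy(),dt,"t",(165,315,230,390))):
    y0,y1,x0,x1=box; im=cv2.resize(img[y0:y1,x0:x1],None,fx=4,fy=4,interpolation=cv2.INTER_CUBIC)
    for q in proj(d,T(ch,pts)): cv2.circle(im,tuple(int(v) for v in ((q-[x0,y0]+.5)*4)),4,(0,0,255),1)
    cv2.imwrite(f"pics/ov_{n}.png",im[:600])
a=cv2.imread("pics/ov_s.png");b=cv2.imread("pics/ov_t.png")
h=300
im=np.hstack([cv2.resize(a,(400,int(a.shape[0]*.5))),cv2.resize(b,(400,int(a.shape[0]*.5)))]);cv2.imwrite("pics/ov.png",a)
E
```

```text
[[-0.1254  0.02    0.102 ]
 [-0.1254  0.15    0.102 ]
 [-0.1634  0.085   0.0818]
 [-0.0197  0.02    0.163 ]
 [-0.0197  0.15    0.163 ]]
ch [0.52383954 0.06241214 2.92923836] [[ 0.  -1.4]
 [ 0.6 -1. ]
 [-0.2 -0.3]
 [-0.6  1.3]
 [ 0.1  1.3]]
[[ 0.5223 -0.3095  0.01  ]
 [ 0.5914 -0.4417  0.01  ]
 [ 0.4848 -0.4913  0.01  ]
 [ 0.4185 -0.3642  0.01  ]] [ 0.50424997 -0.401692    0.01      ]
0.1491863600582919 -62.411495498057796
0.11762842127649417 -155.04989107778022
0.14336313397630324 117.55017113472563
0.11740852346672351 27.787872710017652
can centre ray [ 0.50378527 -0.40381718  0.0365    ]
[ 0.59383073 -0.4369811   0.01      ]
[ 0.52760543 -0.30754794  0.01      ]
[ 0.41838539 -0.35937792  0.01      ]
hinge [ 0.5235 -0.0245  0.16  ]
tab [ 0.6506 -0.0519  0.085 ]
dial [ 0.5792 -0.0365  0.0985]
top [0.4971 0.1521 0.115 ]
bay [0.6247 0.1246 0.08  ]
```

View pics/ov.png

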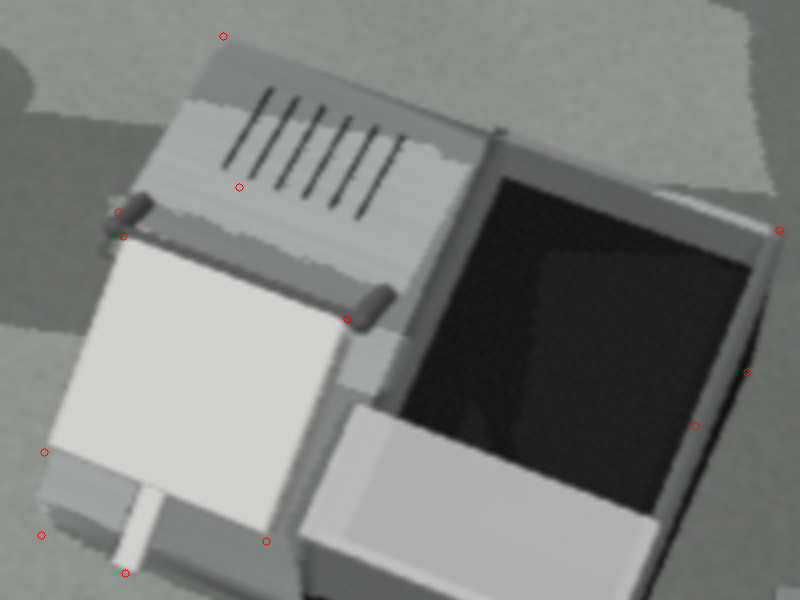

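The projected model matches the scene picture to within about 1.5 px: rear corners at (230,40) and (775,230), tab tip at (125,570). That's good enough to move. I'll take the tool yaw along the chiller axes and go above the tab.

Emit:
apply_moves(series=[[60,[0,0,-10],-8.1],[60,[0,0,-10],-8.1],[60,[0,0,-10],-8.1],[60,[0,0,-10],-8.1],[60,[18,-45,0],0],[60,[18,-45,0],0],[60,[18,-45,0],0],[60,[18,-45,0],0],[60,[18,-45,0],0],[60,[18,-45,0],0],[60,[18,-45,0],0],[60,[18,-45,0],0],[60,[18,-45,0],0],[60,[18,-45,0],0],[60,[18,-45,0],0],[60,[18,-45,0],0],[60,[18,-45,0],0],[60,[18,-45,0],0],[60,[18,-45,0],0]], newtons=10)

```text
time_s: 2.0
eef_pos: [-0.1167, -0.1444, 0.2367]
orientation: [-3.134, -0.032, 0.92]
force: [-0.6, -0.3, 0.2]
width: 0.06
grasp_force: 0.0
```

```bash
cat >> h.py <<'E'
def where(o,ch):
    p=o["eef_pos"];c,s=np.cos(ch[2]),np.sin(ch[2]);d=p[:2]-ch[:2]
    return np.round([1000*(c*d[0]+s*d[1]),1000*(-s*d[0]+c*d[1]),1000*p[2]],1),np.degrees(o["orientation"]).round(2)
E
cat > w.py <<'E'
from h import *
from plant import ctrl,viewer
import sys
o=ctrl.get_obs();ch=pickle.load(open("ch.pkl","rb"));print(where(o,ch),"t",o["time_s"],"F",o["force"].round(1),"w",o["width"],"q",o["joint_pos"].round(2),np.degrees(ch[2]))
if len(sys.argv)>2:
    d=viewer.get_image(sys.argv[1]);pickle.dump(d,open(sys.argv[2]+".pkl","wb"));cv2.imwrite(f"pics/{sys.argv[2]}.png",d["img"])
E
python3 w.py wrist w1
```

```text
(array([582.6, 337.2, 236.7]), array([-179.57,   -1.84,   52.72])) t 2.0 F [-0.6 -0.3  0.2] w 0.059984407396271804 q [-2.36 -0.74  2.61 -0.01  1.3  -1.71] 167.8329951665555
```

View pics/w1.png

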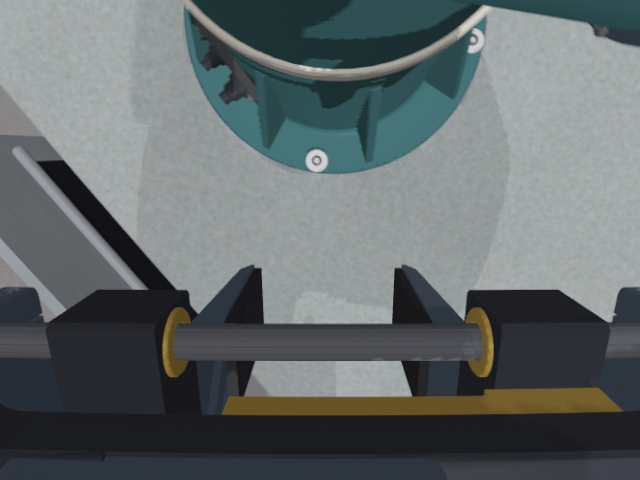

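I had the sign wrong: tool z points down, so a positive twist lowers the yaw. The picture shows the base at about (330,80), so the tool came back beside the base in free space and touched nothing. I'll back out and twist the other way.

Emit:
apply_moves(series=[[60,[-18,45,0],0],[60,[-18,45,0],0],[60,[-18,45,0],0],[60,[-18,45,0],0],[60,[-18,45,0],0],[60,[-18,45,0],0],[60,[-18,45,0],0],[60,[-18,45,0],0],[60,[-18,45,0],0],[60,[-18,45,0],0],[60,[-18,45,0],0],[60,[-18,45,0],0],[60,[0,0,0],8.1],[60,[0,0,0],8.1],[60,[0,0,0],8.1],[60,[0,0,0],8.1],[60,[0,0,0],8.1],[60,[0,0,0],8.1],[60,[0,0,0],8.1],[60,[0,0,0],8.1]])

```text
time_s: 4.05
eef_pos: [0.1549, -0.6037, 0.2277]
orientation: [-3.109, -0.007, -0.216]
force: [0.4, -0.1, 0.1]
width: 0.0602
grasp_force: 0.0
```

```bash
python3 w.py
```

```text
(array([220.2, 728.9, 227.7]), array([-178.14,   -0.37,  -12.4 ])) t 4.05 F [ 0.4 -0.1  0.1] w 0.060175216645911224 q [-1.37  0.26  1.87  0.02  1.04  0.41] 167.8329951665555
```

Emit:
apply_moves(series=[[50,[23,-40,0],0],[50,[23,-40,0],0],[50,[23,-40,0],0],[50,[23,-40,0],0],[50,[23,-40,0],0],[50,[23,-40,0],0],[50,[23,-40,0],0],[50,[23,-40,0],0],[50,[23,-40,0],0],[50,[23,-40,0],0],[50,[23,-40,0],0],[50,[23,-40,0],0],[50,[23,-40,0],0],[50,[23,-40,0],0],[50,[23,-40,0],0],[50,[23,-40,0],0],[50,[0,0,0],0]])

```text
time_s: 5.75
eef_pos: [0.6506, -0.0514, 0.2509]
orientation: [-3.109, -0.008, -0.207]
force: [-0.9, -0.0, 0.2]
width: 0.0497
grasp_force: 0.0
```

```bash
python3 w.py wrist w2; python3 - <<'E'
from h import *
d=pickle.load(open("w2.pkl","rb"));ch=pickle.load(open("ch.pkl","rb"))
q=proj(d,T(ch,[cov(0,.165,.085,.005),cov(0,.122,.02,.0035),cov(0,.122,.15,.0035)]));print(q)
for p in q: cv2.circle(d["img"],tuple(int(v) for v in p),5,(0,0,255),1)
cv2.imwrite("pics/w2o.png",d["img"])
E
```

```text
(array([-147.9,   84.6,  250.9]), array([-178.14,   -0.44,  -11.89])) t 5.75 F [-0.9 -0.   0.2] w 0.049738624684113546 q [-0.13  0.26  1.82  0.04  1.05  1.63] 167.8329951665555
[[336.15744847 208.08623746]
 [258.53119532 255.74293173]
 [413.13108568 257.8927186 ]]
```

View pics/w2o.png

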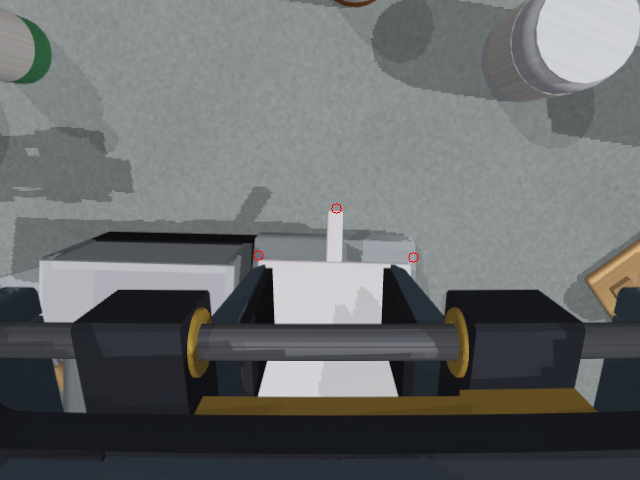

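The predicted tab tip (336,208) agrees with the one seen at (335,211). I'm descending astride the tab and gripping.

Emit:
apply_moves(series=[[50,[1,1.3,37],0],[50,[1,1.3,37],0],[50,[1,1.3,37],0],[50,[1,1.3,38],0],[50,[0,1.3,38],0],[50,[0,0,0],0],[10,[0,0,0],0],[10,[0,0,0],0],[10,[0,0,0],0],[10,[0,0,0],0],[10,[0,0,0],0]], newtons=10)

```text
time_s: 6.9
eef_pos: [0.6545, -0.0555, 0.0658]
orientation: [-3.107, -0.009, -0.212]
force: [2.7, 19.8, 7.3]
width: 0.0204
grasp_force: 10.0
```

```bash
python3 w.py; python3 - <<'E'
import numpy as np
r=154
for a in np.arange(0,2.7,.15):
    t=np.pi/6-a;print(round(a,2),round(-18-r*np.cos(t),1),round(160-r*np.sin(t)-19,1))
E
```

```text
(array([-152.5,   87.8,   65.8]), array([-178.02,   -0.54,  -12.14])) t 6.9 F [ 2.7 19.8  7.3] w 0.020383842546684884 q [-0.13  0.5   1.88  0.05  0.75  1.61] 167.8329951665555
0.0 -151.4 64.0
0.15 -161.4 84.8
0.3 -168.2 106.9
0.45 -171.6 129.7
0.6 -171.6 152.8
0.75 -168.1 175.6
0.9 -161.2 197.6
1.05 -151.2 218.4
1.2 -138.1 237.4
1.35 -122.3 254.3
1.5 -104.2 268.6
1.65 -84.2 280.0
1.8 -62.7 288.4
1.95 -40.2 293.4
2.1 -17.1 295.0
2.25 5.9 293.1
2.4 28.3 287.9
2.55 49.8 279.3
2.7 69.7 267.6
```

Emit:
apply_moves(series=[[10,[0,-1.5,0],0],[10,[0,-1.5,0],0],[10,[0,0,0],0],[10,[0,0,0],0]], newtons=10)

```text
time_s: 7.3
eef_pos: [0.6551, -0.0525, 0.0659]
orientation: [-3.107, -0.009, -0.211]
force: [1.7, 15.7, 7.6]
width: 0.0143
grasp_force: 10.0
```

```bash
python3 w.py
```

```text
(array([-152.5,   84.7,   65.9]), array([-178.04,   -0.54,  -12.11])) t 7.3 F [ 1.7 15.7  7.6] w 0.014252725451528545 q [-0.13  0.5   1.88  0.05  0.75  1.62] 167.8329951665555
```

Emit:
apply_moves(series=[[10,[8.9,-1,-18.9],0],[10,[6.8,-0.4,-22.1],0],[10,[3.4,-0.4,-22.8],0],[10,[0,-0.4,-23.1],0],[10,[-3.5,-0.4,-22.8],0],[10,[-6.9,-0.4,-22],0],[10,[-10,-0.4,-20.8],0],[10,[-13.1,-0.4,-19],0],[10,[0,0,0],0]], newtons=10)

```text
time_s: 8.2
eef_pos: [0.6382, -0.0499, 0.2388]
orientation: [-3.106, -0.01, -0.211]
force: [6.3, 19.3, 1.2]
width: 0.0163
grasp_force: 10.0
```

```bash
python3 w.py
```

```text
(array([-135.5,   85.7,  238.8]), array([-177.94,   -0.58,  -12.07])) t 8.2 F [ 6.3 19.3  1.2] w 0.016349128151808452 q [-0.13  0.25  1.85  0.04  1.02  1.63] 167.8329951665555
```

Emit:
apply_moves(series=[[10,[-13.2,-2,-15.5],0],[10,[-18.1,-0.5,-14.3],0],[10,[-20,-0.3,-11.4],0],[10,[-21.5,-0.3,-8.4],0],[10,[-22.5,-0.2,-5],0],[10,[-23.1,0,-1.6],0],[10,[-23,0,1.9],0],[10,[-22.4,0,5.2],0],[10,[-14.4,0,5.4],0],[10,[0,0,0],0]], newtons=10)

```text
time_s: 9.2
eef_pos: [0.4633, -0.0112, 0.2796]
orientation: [-3.106, -0.009, -0.211]
force: [2.0, 19.9, 7.5]
width: 0.019
grasp_force: 10.0
```

```bash
python3 w.py scene s2
```

```text
(array([ 43.6,  84.7, 279.6]), array([-177.94,   -0.53,  -12.07])) t 9.2 F [ 2.  19.9  7.5] w 0.018999348475622936 q [-0.09 -0.1   2.16  0.04  1.07  1.67] 167.8329951665555
```

View pics/s2.png

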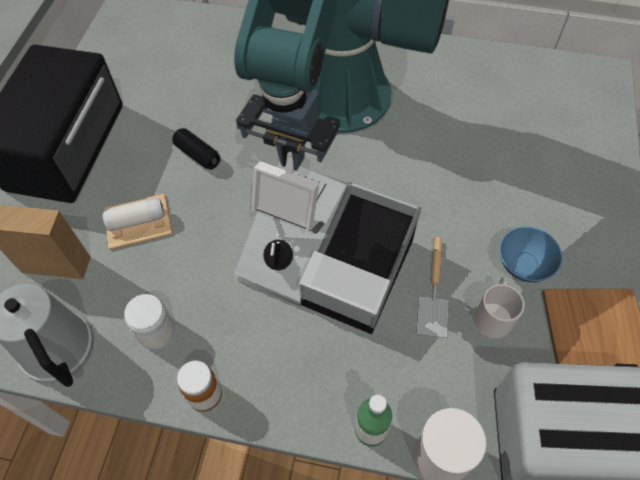

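The cover stands past upright at (285,195), gripped at its tab, and the dial is uncovered at (277,255) with its white line near (275,247). I'll release, rise and move over in front of the dial.

Emit:
apply_moves(series=[[60,[0,-1,0],0],[60,[0,0,0],0],[60,[0,0,-14],0],[60,[0,0,-14],0],[60,[0,0,-14],0],[60,[0,0,-14],0],[60,[0,0,-14],0],[0,[37,-9,0],0],[0,[37,-9,0],0],[0,[37,-9,0],0],[0,[37,-9,0],0],[0,[0,0,0],0]])

```text
time_s: 10.45
eef_pos: [0.6187, -0.0101, 0.3504]
orientation: [-3.11, -0.007, -0.211]
force: [-1.8, -0.3, -1.2]
width: 0.023
grasp_force: 0.0
```

```bash
python3 w.py scene s3; python3 w.py top t3;  python3 - <<'E'
from h import *
ch=pickle.load(open("ch.pkl","rb"))
out=[]
for n,b in (("s3",(215,275,230,310)),("t3",(170,250,310,390)),):
    d=pickle.load(open(n+".pkl","rb"))
    # predicted dial centre & pointer tips on top of bar
    for phi in (-.4,0,.9):
        u=np.array([np.cos(np.pi/6),0,.5]);n_=np.array([-.5,0,np.cos(np.pi/6)]);y=np.array([0,-1,0])
        g=np.array([-.075,.085,.0985])
        P=[g+.017*n_, g+.017*n_+.025*(np.cos(phi)*u+np.sin(phi)*y), g-.03*n_+.044*(np.cos(.9)*u+np.sin(.9)*y)]
        print(n,phi,proj(d,T(ch,P)).round(1).tolist())
    y0,y1,x0,x1=b
    out.append(cv2.resize(d["img"][y0:y1,x0:x1],(400,int(400*(y1-y0)/(x1-x0))),interpolation=cv2.INTER_CUBIC))
h=max(o.shape[0] for o in out)
im=np.zeros((h,800,3),np.uint8)
for i,o in enumerate(out): im[:o.shape[0],400*i:400*i+400]=o
cv2.imwrite("pics/d3.png",im)
E
```

```text
(array([-108. ,   50.9,  350.4]), array([-178.17,   -0.41,  -12.06])) t 10.45 F [-1.8 -0.3 -1.2] w 0.022972146361676382 q [-0.07  0.11  1.81  0.03  1.21  1.7 ] 167.8329951665555
(array([-106.2,   51.3,  350.2]), array([-178.18,   -0.36,  -12.06])) t 10.5 F [-0.3 -0.2  0. ] w 0.019113398714196025 q [-0.07  0.11  1.81  0.03  1.21  1.7 ] 167.8329951665555
s3 -0.4 [[271.5, 255.0], [271.1, 243.1], [296.4, 249.1]]
s3 0 [[271.5, 255.0], [275.6, 243.9], [296.4, 249.1]]
s3 0.9 [[271.5, 255.0], [282.4, 251.3], [296.4, 249.1]]
t3 -0.4 [[350.1, 216.6], [352.7, 224.2], [333.4, 233.0]]
t3 0 [[350.1, 216.6], [348.9, 224.1], [333.4, 233.0]]
t3 0.9 [[350.1, 216.6], [341.9, 219.8], [333.4, 233.0]]
```

View pics/d3.png

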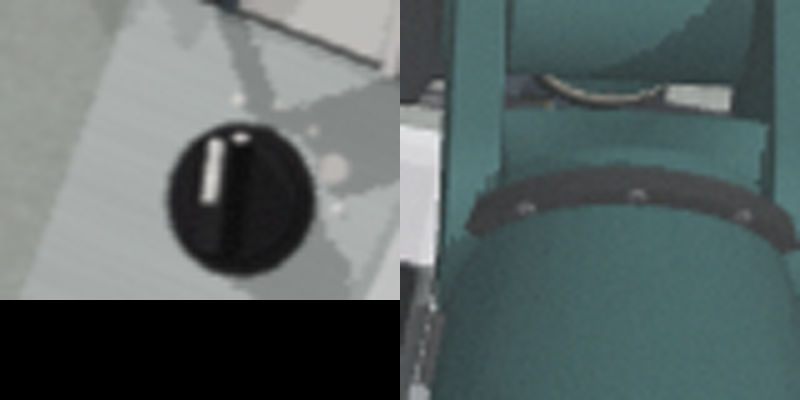

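In the scene crop the pointer line runs from px (271,255.6) to (273.4,243), so the dial stands about 0.2 rad anticlockwise of up. The large dot is at (296.6,248.6), against a prediction of (296.4,249.1). I'll push the bar's tail with the closed fingers, staying clear of the cover.

Emit:
apply_moves(series=[[0,[0.3,0.3,38.5],0],[0,[0.3,0.3,38.5],0],[0,[0.3,0.3,38.5],0],[0,[0.3,0.3,38.5],0],[0,[0.3,0.3,38.5],0],[0,[0.3,0.3,38.5],0],[0,[0.3,0.3,38],0],[0,[0,0,0],0]])

```text
time_s: 11.35
eef_pos: [0.6171, -0.0045, 0.0777]
orientation: [-3.111, -0.0, -0.211]
force: [-1.1, -0.2, 0.3]
width: 0.0003
grasp_force: 0.0
```

```bash
python3 w.py
```

```text
(array([-105.3,   45.7,   77.7]), array([-178.23,   -0.  ,  -12.07])) t 11.35 F [-1.1 -0.2  0.3] w 0.0003104872449978454 q [-0.06  0.44  1.95  0.04  0.75  1.69] 167.8329951665555
```

Emit:
apply_moves(series=[[0,[4,4,-1],0],[0,[2,4,-1],0],[0,[0,4,-0.2],0],[0,[0,4,-0.2],0],[0,[0,4,-0.2],0],[0,[1,4,-0.2],0],[0,[1,4,-0.2],0],[0,[1,4,-0.2],0],[0,[0,0,0],0]])

```text
time_s: 12.25
eef_pos: [0.6226, -0.0384, 0.0834]
orientation: [-3.11, -0.006, -0.211]
force: [0.7, 1.0, 0.3]
width: 0.0002
grasp_force: 0.5
```

```bash
python3 w.py scene s4; python3 - <<'E'
from h import *
d=pickle.load(open("s4.pkl","rb"))
cv2.imwrite("pics/d4.png",cv2.resize(d["img"][220:280,235:315],None,fx=6,fy=6,interpolation=cv2.INTER_CUBIC))
E
```

```text
(array([-117.7,   77.7,   83.4]), array([-178.18,   -0.37,  -12.09])) t 12.25 F [0.7 1.  0.3] w 0.00024333285157129663 q [-0.11  0.44  1.94  0.05  0.75  1.64] 167.8329951665555
```

View pics/d4.png

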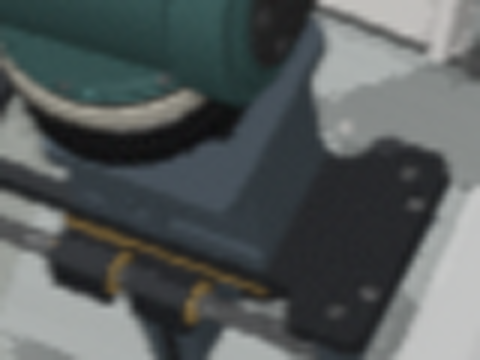

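Emit:
apply_moves(series=[[0,[-2,0,0],0],[0,[-2,0.5,0],0],[0,[0,0.5,0],0],[0,[0,0,0],0]])

```text
time_s: 12.7
eef_pos: [0.6191, -0.0379, 0.0837]
orientation: [-3.11, -0.008, -0.211]
force: [4.1, 1.5, 1.2]
width: 0.0007
grasp_force: 2.1
```

```bash
python3 w.py
```

```text
(array([-114.3,   78. ,   83.7]), array([-178.17,   -0.46,  -12.06])) t 12.7 F [4.1 1.5 1.2] w 0.0007222105510218408 q [-0.11  0.43  1.95  0.05  0.75  1.64] 167.8329951665555
```

Emit:
apply_moves(series=[[0,[5,-15,0],0],[0,[5,-15,0],0],[0,[0,0,-40],0],[0,[0,0,-45],0],[0,[0,0,-45],0],[0,[0,0,-45],0],[0,[10,-20,-35],0],[0,[10,-40,-30],0],[0,[10,-40,0],0],[0,[0,0,0],0]])

```text
time_s: 13.7
eef_pos: [0.683, 0.0776, 0.3283]
orientation: [-3.109, -0.008, -0.207]
force: [-1.0, -0.3, -1.3]
width: 0.0004
grasp_force: 0.0
```

```bash
python3 w.py scene s5; python3 - <<'E'
from h import *
ch=pickle.load(open("ch.pkl","rb"));d=pickle.load(open("s5.pkl","rb"))
u=np.array([np.cos(np.pi/6),0,.5]);n=np.array([-.5,0,np.cos(np.pi/6)]);y=np.array([0,-1,0]);g=np.array([-.075,.085,.0985])
for phi in (.5,.7,.9,1.1):
    b=np.cos(phi)*u+np.sin(phi)*y
    print(phi,proj(d,T(ch,[g+.017*n,g+.017*n+.025*b])).round(1).tolist())
im=d["img"][235:272,252:296].copy();gr=cv2.cvtColor(im,cv2.COLOR_BGR2GRAY)
for r in gr[4:34]: print(' '.join('%3d'%v for v in r))
E
```

```text
(array([-152.4,  -48.4,  328.3]), array([-178.12,   -0.48,  -11.88])) t 13.7 F [-1.  -0.3 -1.3] w 0.0003870356577162108 q [0.07 0.24 1.69 0.03 1.19 1.83] 167.8329951665555
0.5 [[271.5, 255.0], [280.2, 247.2]]
0.7 [[271.5, 255.0], [281.5, 249.1]]
0.9 [[271.5, 255.0], [282.4, 251.3]]
1.1 [[271.5, 255.0], [282.9, 253.6]]
171 172 172 173 174 175 174 174 173 173 174 174 174 172 172 171 169 168 161 156 154 151 137 117 107 106 107 109 119 109 106 110 111  91  57  32  28  26  29  27  29  29  28  28
172 172 171 171 171 173 174 174 174 174 173 173 173 174 173 173 173 171 160 148 124  89  64  53  46  48  47  48  55  54  56  64  82  87  69  47  35  30  29  27  29  28  28  27
171 171 172 172 171 170 171 172 173 174 174 174 173 173 172 174 172 166 138  94  61  39  30  32  31  30  29  30  30  28  32  32  46  80 107 102  83  63  42  31  28  28  28  28
171 171 171 171 171 171 172 171 170 172 172 174 174 174 174 169 152 113  71  42  33  34  32  35  33  32  30  29  27  27  26  29  31  43  72 109 136 131  95  66  50  35  30  28
173 172 170 171 171 171 171 171 171 170 171 171 171 172 169 141  93  54  35 
[... 3799 characters left out ...]
 171 172 174 172 172 172 172 171 171 171 171 171 166 137  84  43  32  27  25  27  25  26  25  24  25  27  26  25  26  24  19  21  23  27  33  65 115 133 137 137 138 139 139
169 169 170 171 172 174 172 172 172 172 172 171 171 170 165 136  88  51  30  24  23  25  24  25  26  23  27  25  23  21  22  23  25  26  37  68 116 135 138 138 138 137 138 138
171 170 170 169 169 170 171 172 173 172 172 173 173 171 171 167 149 106  55  34  31  27  25  24  21  21  22  22  23  27  24  26  26  39  80 118 134 138 138 139 138 138 138 137
169 170 171 171 170 169 169 170 171 172 173 174 173 173 171 171 169 151 112  70  43  33  29  27  26  24  26  27  26  27  32  38  52  81 119 135 137 138 138 139 140 139 139 138
```

```bash
cat > dial.py <<'E'
from h import *
from scipy.optimize import brentq
S,C=.5,np.cos(np.pi/6);u=np.array([C,0,S]);n=np.array([-S,0,C]);y=np.array([0,-1,0]);g=np.array([-75,85,98.5])
def f(phi,X,Y):  # + => finger corner clear of bar (top edge)
    b=np.cos(phi)*u+np.sin(phi)*y; w=-np.sin(phi)*u+np.cos(phi)*y; w=-w if w[0]>0 and 0 else w
    w=-np.sin(phi)*u+np.cos(phi)*y
    e=g+17*n+7.5*w  # edge point
    t=(X-e[0])/b[0]; return (e+t*b)[1]-Y,t
def phi(cx,cy,ex,ey): return brentq(lambda p:f(p,cx+ex,cy+ey)[0],-.3,1.25)
for dl in (0,2,4,6,8):
    try:
        for ex,ey in ((16-dl,13.5),(16,13.5-dl),(16-dl,13.5-dl)):
            r=[]
            for c in ((-114.3,78),(-113,81),(-112,83),(-111,85),(-110,87),(-112,86)):
                try:p=phi(*c,ex,ey);r.append((round(p,2),round(f(p,c[0]+ex,c[1]+ey)[1],0)))
                except ValueError:r.append(None)
            print(dl,ex,ey,r)
    except ValueError as e: print(dl,e)
E
python3 dial.py
```

```text
0 16 13.5 [(0.79, np.float64(-17.0)), (0.97, np.float64(-17.0)), (1.09, np.float64(-17.0)), (1.2, np.float64(-17.0)), None, (1.16, np.float64(-19.0))]
0 16 13.5 [(0.79, np.float64(-17.0)), (0.97, np.float64(-17.0)), (1.09, np.float64(-17.0)), (1.2, np.float64(-17.0)), None, (1.16, np.float64(-19.0))]
0 16 13.5 [(0.79, np.float64(-17.0)), (0.97, np.float64(-17.0)), (1.09, np.float64(-17.0)), (1.2, np.float64(-17.0)), None, (1.16, np.float64(-19.0))]
2 14 13.5 [(0.7, np.float64(-19.0)), (0.87, np.float64(-19.0)), (0.98, np.float64(-19.0)), (1.09, np.float64(-19.0)), (1.18, np.float64(-20.0)), (1.06, np.float64(-21.0))]
2 16 11.5 [(0.7, np.float64(-16.0)), (0.9, np.float64(-16.0)), (1.03, np.float64(-16.0)), (1.15, np.float64(-16.0)), None, (1.12, np.float64(-18.0))]
2 14 11.5 [(0.61, np.float64(-18.0)), (0.79, np.float64(-18.0)), (0.92, np.float64(-18.0)), (1.03, np.float64(-18.0)), (1.14, np.float64(-18.0)), (1.01, np.float64(-20.0))]
4 12 13.5 [(0.63, np.float64(-21.0)), (0.78, np.float64(-21.0)), (0.89, np.float64(-21.0)), (0.99, np.float64(-21.0)), (1.08, np.float64(-22.0)), (0.97,
[... 691 characters left out ...]
loat64(-15.0))]
6 10 7.5 [(0.34, np.float64(-23.0)), (0.49, np.float64(-22.0)), (0.6, np.float64(-21.0)), (0.71, np.float64(-20.0)), (0.82, np.float64(-20.0)), (0.71, np.float64(-22.0))]
8 8 13.5 [(0.52, np.float64(-26.0)), (0.65, np.float64(-26.0)), (0.74, np.float64(-25.0)), (0.83, np.float64(-25.0)), (0.92, np.float64(-25.0)), (0.82, np.float64(-27.0))]
8 16 5.5 [(0.36, np.float64(-15.0)), (0.6, np.float64(-14.0)), (0.77, np.float64(-13.0)), (0.94, np.float64(-12.0)), (1.11, np.float64(-12.0)), (0.92, np.float64(-14.0))]
8 8 5.5 [(0.23, np.float64(-25.0)), (0.37, np.float64(-24.0)), (0.47, np.float64(-23.0)), (0.57, np.float64(-22.0)), (0.68, np.float64(-21.0)), (0.58, np.float64(-23.0))]
```

The pixel values put the white line from (271.2,254.5) to (280,247.8), which gives φ≈0.58. The target is 0.9, so I need to push a few mm more.

Emit:
apply_moves(series=[[0,[-10.5,37,0],0],[0,[-10.5,37,0],0],[0,[-10.5,36,0],0],[0,[0,0,40],0],[0,[0,0,40],0],[0,[0,0,40],0],[0,[0,0,40],0],[0,[0,0,40],0],[0,[0,0,40],0],[0,[0,0,0],0]])

```text
time_s: 14.75
eef_pos: [0.6269, -0.0205, 0.0784]
orientation: [-3.111, 0.002, -0.211]
force: [-0.8, 1.1, 0.7]
width: 0.0005
grasp_force: 0.0
```

```bash
python3 w.py
```

```text
(array([-118.2,   59.3,   78.4]), array([-1.7824e+02,  1.2000e-01, -1.2070e+01])) t 14.75 F [-0.8  1.1  0.7] w 0.0004601215630273233 q [-0.08  0.45  1.93  0.04  0.76  1.67] 167.8329951665555
```

Emit:
apply_moves(series=[[0,[0,5,-3],0],[0,[0,5,-2],0],[0,[-1,5,0],0],[0,[-1.5,3,0],0],[0,[-1.5,3,0],0],[0,[-1,2.4,0],0],[0,[0,0,0],0],[0,[0,0,0],0]])

```text
time_s: 15.55
eef_pos: [0.6212, -0.0429, 0.0879]
orientation: [-3.11, -0.007, -0.211]
force: [1.6, 1.4, 1.0]
width: 0.0004
grasp_force: 0.7
```

```bash
python3 w.py
```

```text
(array([-117.4,   82.4,   87.9]), array([-178.17,   -0.42,  -12.07])) t 15.55 F [1.6 1.4 1. ] w 0.00040620909912142205 q [-0.12  0.43  1.94  0.05  0.76  1.63] 167.8329951665555
```

Emit:
apply_moves(series=[[0,[-2,0,0],0],[0,[-2,0,0],0],[0,[-1.2,0,0],0],[0,[0,0,0],0],[0,[0,0,0],0]])

```text
time_s: 16.05
eef_pos: [0.6168, -0.0419, 0.0882]
orientation: [-3.11, -0.009, -0.21]
force: [5.4, -0.1, 1.2]
width: 0.0007
grasp_force: 2.5
```

```bash
python3 w.py
```

```text
(array([-112.9,   82.3,   88.2]), array([-178.17,   -0.52,  -12.05])) t 16.05 F [ 5.4 -0.1  1.2] w 0.0006967734382634285 q [-0.12  0.42  1.95  0.05  0.75  1.63] 167.8329951665555
```

Emit:
apply_moves(series=[[0,[5,-15,0],0],[0,[5,-15,0],0],[0,[0,0,-40],0],[0,[0,0,-45],0],[0,[0,0,-45],0],[0,[0,0,-45],0],[0,[10,-20,-35],0],[0,[10,-40,-30],0],[0,[10,-40,0],0],[0,[0,0,0],0]])

```text
time_s: 17.05
eef_pos: [0.6802, 0.0736, 0.3325]
orientation: [-3.109, -0.008, -0.207]
force: [-0.7, -0.4, 0.1]
width: 0.0006
grasp_force: 0.0
```

```bash
cat > line.py <<'E'
from h import *
import sys
ch=pickle.load(open("ch.pkl","rb"));d=pickle.load(open(sys.argv[1]+".pkl","rb"))
u=np.array([np.cos(np.pi/6),0,.5]);n=np.array([-.5,0,np.cos(np.pi/6)]);y=np.array([0,-1,0]);g=np.array([-.075,.085,.0985])
x0,y0=252,235
gr=cv2.cvtColor(d["img"],cv2.COLOR_BGR2GRAY)[y0:272,x0:296]
m=(gr>90).astype(np.uint8);k,l,s,c=cv2.connectedComponentsWithStats(m)
for i in range(1,k):
    if s[i,4]<150 and s[i,4]>4:
        yy,xx=np.nonzero(l==i);vx,vy,cx,cy=cv2.fitLine(np.c_[xx,yy].astype(np.float32),cv2.DIST_L2,0,.01,.01).ravel()
        print(s[i],"centroid",c[i]+[x0,y0],"slope deg",np.degrees(np.arctan2(-vy,vx)))
for phi in (.4,.5,.6,.7,.8,.9,1,1.1):
    b=np.cos(phi)*u+np.sin(phi)*y
    a=proj(d,T(ch,[g+.017*n,g+.017*n+.0125*b,g+.017*n+.025*b]));e=a[2]-a[0];print(phi,a[1].round(1),np.degrees(np.arctan2(-e[1],e[0])).round(1))
E
python3 line.py s5; python3 w.py scene s6; python3 line.py s6
```

```text
[18 12 12  9 42] centroid [275.76190476 250.95238095] slope deg 34.898006
0.4 [275.5 250.7] 47.6
0.5 [275.9 251.1] 41.9
0.6 [276.2 251.5] 36.2
0.7 [276.5 252. ] 30.4
0.8 [276.8 252.6] 24.5
0.9 [277.  253.1] 18.7
1 [277.1 253.7] 12.8
1.1 [277.2 254.3] 6.8
(array([-150.5,  -43.9,  332.5]), array([-178.11,   -0.49,  -11.89])) t 17.05 F [-0.7 -0.4  0.1] w 0.0006283238153380792 q [0.06 0.24 1.7  0.03 1.19 1.83] 167.8329951665555
[18 14 13  7 41] centroid [276.2195122  251.90243902] slope deg 22.062645
[34 14  3  2  5] centroid [286.8 249.6] slope deg -18.434948
0.4 [275.5 250.7] 47.6
0.5 [275.9 251.1] 41.9
0.6 [276.2 251.5] 36.2
0.7 [276.5 252. ] 30.4
0.8 [276.8 252.6] 24.5
0.9 [277.  253.1] 18.7
1 [277.1 253.7] 12.8
1.1 [277.2 254.3] 6.8
```

```bash
python3 - <<'E'
from h import *
from scipy.optimize import least_squares
ch=pickle.load(open("ch.pkl","rb"));d=pickle.load(open("s6.pkl","rb"))
u=np.array([np.cos(np.pi/6),0,.5]);n=np.array([-.5,0,np.cos(np.pi/6)]);y=np.array([0,-1,0]);g=np.array([-.075,.085,.0985])
gr=cv2.cvtColor(d["img"],cv2.COLOR_BGR2GRAY).astype(float)
g5=cv2.cvtColor(pickle.load(open("s5.pkl","rb"))["img"],cv2.COLOR_BGR2GRAY).astype(float)
g3=cv2.cvtColor(pickle.load(open("s3.pkl","rb"))["img"],cv2.COLOR_BGR2GRAY).astype(float)
def cen(a,x,yy,r=3):
    p=np.clip(a[yy-r:yy+r+1,x-r:x+r+1]-45,0,None);Y,X=np.mgrid[yy-r:yy+r+1,x-r:x+r+1];return np.array([(p*X).sum(),(p*Y).sum()])/p.sum()
o=[cen(g3,278,242,2),cen(g5,285,247),cen(gr,287,250,2)];print(o)
print(gr[243:256,278:296].astype(int))
def res(v):
    h,r=v[:2]/1000;out=[]
    for ph,q in zip(v[2:],o): out.append(proj(d,T(ch,g+h*n+r*(np.cos(ph)*u+np.sin(ph)*y)))[0]-q)
    return np.r_[np.ravel(out),(v[0]+5)/20]
s=least_squares(res,[-5,26,-.2,.6,.85]);print(s.x,s.fun.round(2))
E
```

```text
[array([277.71321321, 241.8978979 ]), array([285.65330189, 247.23113208]), array([287.09109731, 249.77225673])]
[[ 29  29  30  31  29  27  29  29  36  62 112 144 136 120 117 116 116 116]
 [ 30  29  31  29  28  28  25  26  29  34  59 112 142 135 121 118 117 116]
 [ 32  33  32  31  31  30  25  28  23  28  32  65 130 148 135 121 120 123]
 [ 33  33  32  32  34  32  30  26  22  25  28  37  86 138 151 135 134 148]
 [ 33  31  31  28  27  29  27  27  25  23  29  30  59 129 152 142 147 156]
 [ 32  37  51  47  29  19  18  23  44  48  37  29  37  85 137 141 150 157]
 [ 57  94 132 124  77  27  17  38  97 119  87  37  27  58 127 143 151 156]
 [142 191 206 193 137  50  19  32  93 157 127  51  26  39  84 138 155 157]
 [206 208 198 167 107  38  18  22  54  83  62  25  22  32  73 134 154 152]
 [180 145 112  80  48  24  15  19  22  30  22  20  19  30  58 114 146 138]
 [ 88  61  41  31  24  17  18  18  19  22  21  21  19  21  54 129 153 140]
 [ 34  26  22  19  17  13  14  17  22  23  24  19  21  21  41 108 146 157]
 [ 19  16  16  15  18  20  24  25  26  26  24  21  22  21  42 102 143 159]]
[-7.72364859 29.33752458 -0.14591211  0.59484907  0.8105298 ] [ 0.01 -0.06  0.   -0.   -0.06  0.03 -0.14]
```

The fits give φ≈0.82 against the wanted 0.9, so I'll push about 1.3 mm more.

Emit:
apply_moves(series=[[0,[-10.5,37,0],0],[0,[-10.5,37,0],0],[0,[-10,33,0],0],[0,[0,0,40],0],[0,[0,0,40],0],[0,[0,0,40],0],[0,[0,0,40],0],[0,[0,0,40],0],[0,[0,0,40],0],[0,[0,0,0],0],[0,[0,5,-1],0],[0,[0,5,0],0],[0,[0,5,0],0],[0,[0,4,0],0],[0,[0,0,0],0]])

```text
time_s: 18.6
eef_pos: [0.6254, -0.0412, 0.0892]
orientation: [-3.11, -0.008, -0.211]
force: [0.7, 0.4, -0.0]
width: 0.0004
grasp_force: 0.0
```

```bash
python3 w.py
```

```text
(array([-121.2,   79.9,   89.2]), array([-178.17,   -0.47,  -12.1 ])) t 18.6 F [ 0.7  0.4 -0. ] w 0.000383713049673562 q [-0.12  0.43  1.94  0.04  0.76  1.63] 167.8329951665555
```

Emit:
apply_moves(series=[[0,[0,2,0],0],[0,[-2,1.7,0],0],[0,[-2,0.2,0],0],[0,[-2,0,0],0],[0,[-2,0,0],0],[0,[-1.3,0,0],0],[0,[0,0,0],0],[0,[0,0,0],0]])

```text
time_s: 19.4
eef_pos: [0.6163, -0.0424, 0.0887]
orientation: [-3.11, -0.009, -0.211]
force: [5.9, -0.8, -0.1]
width: 0.0005
grasp_force: 2.2
```

```bash
python3 w.py
```

```text
(array([-112.5,   83. ,   88.7]), array([-178.16,   -0.54,  -12.06])) t 19.4 F [ 5.9 -0.8 -0.1] w 0.0005279046618873213 q [-0.12  0.42  1.96  0.05  0.75  1.63] 167.8329951665555
```

Emit:
apply_moves(series=[[0,[-0.4,0.7,0],0],[0,[0,0,0],0],[0,[5,-15,0],0],[0,[5,-15,0],0],[0,[0,0,-40],0],[0,[0,0,-45],0],[0,[0,0,-45],0],[0,[0,0,-45],0],[0,[10,-20,-35],0],[0,[10,-40,-30],0],[0,[10,-40,0],0],[0,[0,0,0],0]])

```text
time_s: 20.6
eef_pos: [0.6792, 0.0725, 0.333]
orientation: [-3.108, -0.009, -0.207]
force: [-1.1, -0.5, -0.9]
width: -0.0
grasp_force: 0.0
```

```bash
python3 w.py scene s7; python3 line.py s7|head -3;  python3 - <<'E'
from h import *
from scipy.optimize import least_squares
ch=pickle.load(open("ch.pkl","rb"));d=pickle.load(open("s7.pkl","rb"))
u=np.array([np.cos(np.pi/6),0,.5]);n=np.array([-.5,0,np.cos(np.pi/6)]);y=np.array([0,-1,0]);g=np.array([-.075,.085,.0985])
gr=cv2.cvtColor(d["img"],cv2.COLOR_BGR2GRAY).astype(float)
p=np.clip(gr[246:255,284:291]-45,0,None);Y,X=np.mgrid[246:255,284:291];q=np.array([(p*X).sum(),(p*Y).sum()])/p.sum();print(q)
print(gr[245:256,278:294].astype(int))
for ph in (.8,.85,.9,.95,1): print(ph,proj(d,T(ch,g-.0077*n+.0293*(np.cos(ph)*u+np.sin(ph)*y)))[0])
E
```

```text
(array([-149.7,  -42.6,  333. ]), array([-178.1 ,   -0.51,  -11.89])) t 20.6 F [-1.1 -0.5 -0.9] w -2.3751147128618774e-05 q [0.06 0.23 1.7  0.03 1.19 1.83] 167.8329951665555
[18 15 13  6 41] centroid [276.3902439  252.43902439] slope deg 17.445232
0.4 [275.5 250.7] 47.6
0.5 [275.9 251.1] 41.9
[287.71523179 250.34878587]
[[ 34  33  33  29  29  29  28  26  27  29  32  64 129 148 135 121]
 [ 33  32  34  33  30  32  28  27  24  25  27  37  86 139 151 135]
 [ 33  35  32  34  31  32  30  28  25  24  26  31  58 130 153 142]
 [ 31  29  32  29  27  27  25  27  29  22  27  29  36  85 136 140]
 [ 31  36  52  51  34  19  20  21  29  42  34  29  29  58 127 143]
 [ 64  94 134 135  92  34  19  23  57 100  83  43  27  36  84 137]
 [155 192 205 201 152  63  17  26  79 128 123  77  32  32  74 134]
 [206 205 181 153 107  41  15  17  42  84  73  41  23  28  56 114]
 [155 128  91  67  48  24  18  15  18  33  32  22  19  23  54 129]
 [ 68  50  33  26  21  15  13  15  15  19  22  20  18  24  44 108]
 [ 26  23  18  18  13  17  17  21  25  25  27  22  21  24  42 103]]
0.8 [286.95534156 249.6722873 ]
0.85 [287.20153169 250.30471537]
0.9 [287.41685568 250.94956196]
0.95 [287.60075577 251.60520005]
1 [287.75275435 252.26997368]
```

The pointer fits give φ≈0.86–0.92, which is on the large dot. Next is the can.

Emit:
apply_moves(series=[[91,[-6.6,45.6,0],0],[91,[-6.6,45.6,0],0],[91,[-6.6,45.6,0],0],[91,[-6.6,45.6,0],0],[91,[-6.6,45.6,0],0],[91,[-6.6,45.6,0],0],[91,[-6.6,45.6,0],0],[91,[-6.6,45.6,0],0],[91,[-6.6,45.6,0],0],[91,[-6.6,45.6,0],0],[91,[-6.6,45.6,0],0],[91,[0,0,0],-8.1],[91,[0,0,0],-8.1],[91,[0,0,0],-8.1],[91,[0,0,0],-8.1],[91,[0,0,0],-8.1],[91,[0,0,0],-8.1],[91,[0,0,0],-8.1],[91,[0,0,0],-8.1],[91,[0,0,0],-8.1]])

```text
time_s: 22.65
eef_pos: [0.5013, -0.4069, 0.3147]
orientation: [-3.138, -0.033, 1.067]
force: [-0.4, 1.6, -0.6]
width: 0.0911
grasp_force: 0.0
```

Emit:
apply_moves(series=[[91,[0,0,0],-8.1],[91,[0,0,0],-8.1],[91,[0,0,0],-8.1],[91,[0,0,0],-8.1],[91,[0,0,0],-8.1],[91,[0,0,0],-8.1],[91,[0,0,0],-7],[91,[0,0,0],0]])

```text
time_s: 23.45
eef_pos: [0.5013, -0.4069, 0.3148]
orientation: [3.117, -0.022, 2.034]
force: [0.3, -0.1, 0.1]
width: 0.0911
grasp_force: 0.0
```

```bash
python3 w.py wrist w8; python3 - <<'E'
from h import *
d=pickle.load(open("w8.pkl","rb"));
from plant import ctrl
o=ctrl.get_obs();print(o["eef_pos"],np.degrees(o["orientation"]))
ax=np.array([np.cos(np.radians(117)),np.sin(np.radians(117)),0]);pr=np.array([-ax[1],ax[0],0]);c=np.array([.505,-.400,.0365])
q=proj(d,[c,c+.067*ax,c-.067*ax,c+.0265*pr,c-.0265*pr,c+[0,0,.0265]]);print(q.round(1))
c0=c.copy();c0[2]=.01
q2=proj(d,[c0+s*.075*ax+t*.06*pr for s,t in((1,1),(1,-1),(-1,-1),(-1,1))])
im=d["img"].copy()
for p in np.vstack([q,q2]): cv2.circle(im,tuple(int(v) for v in p),4,(0,0,255),1)
cv2.imwrite("pics/w8o.png",im)
E
```

```text
(array([-76.9, 463.5, 314.8]), array([178.58,  -1.24, 116.56])) t 23.45 F [ 0.3 -0.1  0.1] w 0.09114611035778959 q [-0.73  0.2   1.78  0.03  1.18 -1.21] 167.8329951665555
[ 0.50136657 -0.40696489  0.31482937] [178.57779209  -1.23926795 116.29288422]
[[326.1 205.9]
 [325.6 145.6]
 [326.7 262.3]
 [302.9 206.2]
 [349.3 205.6]
 [326.7 209.4]]
```

View pics/w8o.png

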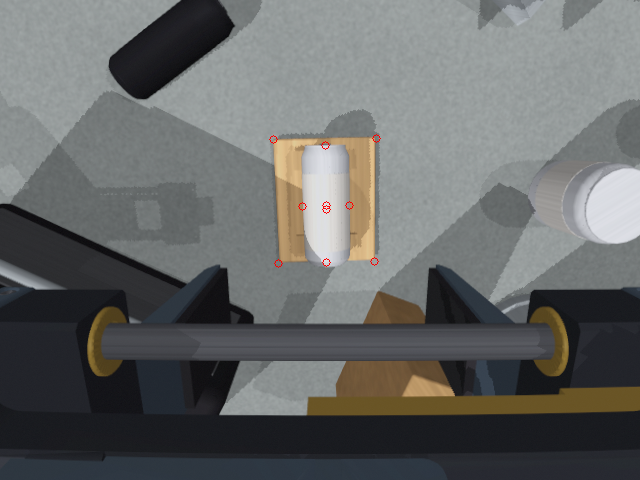

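The red predictions sit on the can and the rest: can centre (326,206), rest corners within 2 px. The black look-alike is far off at (170,45). I'm descending.

Emit:
apply_moves(series=[[91,[0,0,42],0],[91,[0,0,42],0],[91,[0,0,42],0],[91,[0,0,42],0],[91,[0,0,42],0],[91,[0,0,35],0],[91,[0,0,0],0]])

```text
time_s: 24.2
eef_pos: [0.5026, -0.3977, 0.0659]
orientation: [3.119, -0.028, 2.029]
force: [-1.1, 0.6, -0.4]
width: 0.0911
grasp_force: 0.0
```

```bash
python3 w.py; python3 -c "
from plant import ctrl
print(ctrl.get_obs()['eef_pos'])"
```

```text
(array([-76.2, 454.2,  65.9]), array([178.72,  -1.59, 116.26])) t 24.2 F [-1.1  0.6 -0.4] w 0.0910654335029773 q [-0.72  0.49  1.89  0.04  0.77 -1.21] 167.8329951665555
[ 0.50255885 -0.39767422  0.06588771]
```

Emit:
apply_moves(series=[[91,[-2,0.5,20],0],[91,[-2,0.5,21],0],[91,[0,0,0],-0.7],[45,[0,0,0],0],[45,[0,0,0],0],[45,[0,0,0],0],[45,[0,0,0],0],[45,[0,0,0],0]], newtons=20)

```text
time_s: 25.0
eef_pos: [0.5083, -0.402, 0.0299]
orientation: [3.116, -0.02, 2.045]
force: [-8.0, -3.5, 4.2]
width: 0.0539
grasp_force: 4.9
```

```bash
python3 w.py
```

```text
(array([-82.7, 457.2,  29.9]), array([178.53,  -1.14, 117.15])) t 25.0 F [-8.  -3.5  4.2] w 0.053927374443241555 q [-0.72  0.56  1.88  0.05  0.71 -1.23] 167.8329951665555
```

Emit:
apply_moves(series=[[45,[0,0,0],0],[45,[0,0,0],0],[45,[0,0,-10],0],[45,[0,0,-25],0],[45,[0,0,-40],0],[45,[0,0,-40],0],[45,[0,0,-40],0],[45,[0,0,-40],0],[45,[0,0,0],0]], newtons=25)

```text
time_s: 25.9
eef_pos: [0.5076, -0.4094, 0.2308]
orientation: [3.113, -0.013, 2.045]
force: [0.3, -1.3, -2.6]
width: 0.0522
grasp_force: 25.0
```

```bash
python3 w.py scene s9; python3 - <<'E'
from h import *
d=pickle.load(open("s9.pkl","rb"))
s0=pickle.load(open("scene0.pkl","rb"))
a=d["img"];print(a[205:225:5,110:165:6].mean(2).astype(int));print(s0["img"][205:225:5,110:165:6].mean(2).astype(int))
from plant import ctrl
o=ctrl.get_obs();print(o["eef_pos"],o["grasp_force"],o["force"])
E
```

```text
(array([-83.5, 464.6, 230.8]), array([178.36,  -0.72, 117.14])) t 25.9 F [ 0.3 -1.3 -2.6] w 0.05215937801738221 q [-0.73  0.29  1.83  0.04  1.03 -1.22] 167.8329951665555
[[111 133 136 130 130 137 180 163 140 170]
 [129 131 138 140 136 138 173 172 168 166]
 [126 120 131 133 133 172 167 162 165 167]
 [131 131 132 125 133 167 172 176 174 179]]
[[109 134 186 200 205 205 201 195 179 165]
 [202 206 204 202 200 192 185 177 158 115]
 [200 197 189 181 175 165 157 145 134 112]
 [176 170 160 156 150 142 131 108 127 138]]
[ 0.50655829 -0.40847119  0.22757602] 24.957430958747864 [ 0.50974816  1.02666748 -3.27014209]
```

Emit:
apply_moves(series=[[45,[0,0,-24],7.9],[45,[0,0,-25],7.9],[45,[0,0,-25],7.9],[45,[0,0,-25],7.8],[45,[0,0,-25],7.8],[45,[43,1,0],0],[45,[43,1,0],0],[45,[43,1,0],0],[45,[43,1,0],0],[45,[43,1,0],0],[45,[43,1,0],0],[45,[43,1,0],0],[45,[43,1,0],0],[45,[46,2,0],0],[45,[31,-28,0],0],[45,[31,-28,0],0],[45,[31,-28,0],0],[45,[31,-28,0],0],[45,[31,-28,0],0],[45,[0,0,0],0]])

```text
time_s: 27.95
eef_pos: [0.489, 0.1514, 0.3635]
orientation: [3.137, -0.032, 1.362]
force: [-0.3, 0.3, -3.1]
width: 0.0529
grasp_force: 25.0
```

```bash
python3 w.py; python3 -c "
from plant import ctrl
print(ctrl.get_obs()['eef_pos'])"
```

```text
(array([ 52.8, -79.6, 363.5]), array([179.73,  -1.82,  78.02])) t 27.95 F [-0.3  0.3 -3.1] w 0.05287107608979143 q [ 0.24 -0.09  1.99  0.03  1.22  0.44] 167.8329951665555
[0.48896416 0.15141067 0.363531  ]
```

Emit:
apply_moves(series=[[45,[-1.4,1.6,40],0],[45,[-1.4,1.6,40],0],[45,[-1.4,1.6,40],0],[45,[-1.4,1.6,40],0],[45,[-1.4,1.6,40],0],[45,[0,0,0],0]])

```text
time_s: 28.55
eef_pos: [0.497, 0.1447, 0.1593]
orientation: [-3.14, -0.028, 1.358]
force: [0.3, 0.2, -2.4]
width: 0.0526
grasp_force: 25.0
```

```bash
python3 w.py
```

```text
(array([ 43.6, -74.8, 159.3]), array([-179.89,   -1.59,   77.81])) t 28.55 F [ 0.3  0.2 -2.4] w 0.05262185769588006 q [0.22 0.17 2.13 0.04 0.83 0.41] 167.8329951665555
```

Emit:
apply_moves(series=[[45,[2,-0.5,16],0],[45,[2,-0.5,14],0],[45,[0,0,10],0],[45,[0,0,5],0],[45,[0,0,0],0]])

```text
time_s: 29.05
eef_pos: [0.5009, 0.1514, 0.1196]
orientation: [3.135, -0.032, 1.359]
force: [-0.2, 0.8, -2.1]
width: 0.0522
grasp_force: 25.0
```

```bash
python3 w.py
```

```text
(array([ 41.2, -82.2, 119.6]), array([179.64,  -1.81,  77.85])) t 29.05 F [-0.2  0.8 -2.1] w 0.0522215514391442 q [0.24 0.24 2.14 0.04 0.74 0.42] 167.8329951665555
```

Emit:
apply_moves(series=[[45,[-1,-1,4],0],[45,[-1,-1,4],0],[45,[0,0,2],0],[45,[0,0,0],0]])

```text
time_s: 29.45
eef_pos: [0.4987, 0.1502, 0.1096]
orientation: [3.135, -0.032, 1.359]
force: [-0.7, -0.1, -1.8]
width: 0.0526
grasp_force: 25.0
```

```bash
python3 w.py
```

```text
(array([ 43.1, -80.5, 109.6]), array([179.62,  -1.82,  77.84])) t 29.45 F [-0.7 -0.1 -1.8] w 0.05258727682046324 q [0.23 0.25 2.15 0.04 0.72 0.42] 167.8329951665555
```

Emit:
apply_moves(series=[[56,[0,0,0],0],[60,[0,0,0],0],[62,[0,0,0],0],[62,[0,0,0],0],[62,[0,0,-10],0],[62,[0,0,-15],0],[62,[0,0,-30],0],[62,[0,0,-40],0],[62,[0,0,-40],0],[62,[0,0,-40],0],[62,[0,0,-40],0],[62,[0,0,-30],0],[62,[0,0,0],0]])

```text
time_s: 30.75
eef_pos: [0.4969, 0.1432, 0.3598]
orientation: [3.128, -0.035, 1.359]
force: [0.2, -0.2, -0.9]
width: 0.0617
grasp_force: 0.0
```

```bash
python3 w.py scene s10; python3 - <<'E'
from h import *
ch=pickle.load(open("ch.pkl","rb"));d=pickle.load(open("s10.pkl","rb"));a=d["img"];b=pickle.load(open("s7.pkl","rb"))["img"]
for nm,q in dict(top=(.045,-.082,.115),bay=(-.0855,-.082,.08)).items():
    p=proj(d,T(ch,[q,np.add(q,[0,.05,.0]),np.add(q,[0,-.05,.0])])).astype(int);print(nm,p.tolist(),[ (a[v[1],v[0]].tolist(),b[v[1],v[0]].tolist()) for v in p])
df=cv2.absdiff(a,b).max(2);m=(df>40).astype(np.uint8);k,l,s,c=cv2.connectedComponentsWithStats(m)
print([(s[i].tolist(),c[i].round().tolist()) for i in range(1,k) if s[i,4]>60])
E
```

```text
(array([ 43.3, -73.3, 359.8]), array([179.24,  -2.  ,  77.85])) t 30.75 F [ 0.2 -0.2 -0.9] w 0.06170199603698488 q [ 0.22 -0.09  1.99  0.03  1.21  0.42] 167.8329951665555
top [[367, 233], [346, 225], [389, 241]] [([31, 31, 32], [32, 31, 32]), ([26, 22, 23], [41, 38, 37]), ([31, 30, 32], [34, 34, 34])]
bay [[343, 291], [322, 282], [366, 299]] [([196, 197, 197], [182, 182, 182]), ([196, 198, 197], [183, 182, 182]), ([196, 196, 195], [182, 182, 182])]
[([245, 0, 102, 259, 14507], [293.0, 135.0]), ([347, 0, 76, 181, 5847], [386.0, 84.0]), ([422, 33, 20, 11, 191], [431.0, 38.0]), ([310, 40, 20, 14, 89], [320.0, 48.0]), ([306, 55, 45, 71, 960], [336.0, 83.0]), ([349, 79, 43, 20, 300], [370.0, 91.0]), ([454, 113, 186, 76, 1945], [580.0, 146.0]), ([393, 156, 46, 13, 92], [416.0, 165.0]), ([102, 198, 63, 30, 1193], [133.0, 213.0]), ([602, 273, 11, 15, 86], [607.0, 282.0]), ([593, 289, 10, 16, 77], [597.0, 295.0]), ([511, 290, 13, 30, 155], [518.0, 305.0]), ([536, 313, 45, 50, 1112], [561.0, 337.0]), ([498, 347, 34, 15, 121], [514.0, 355.0]), ([504, 363, 26, 83, 1232], [517.0, 402.0])]
```

```bash
python3 - <<'E'
from h import *
ch=pickle.load(open("ch.pkl","rb"));g=lambda n:cv2.cvtColor(pickle.load(open(n+".pkl","rb"))["img"],cv2.COLOR_BGR2GRAY).astype(int)
a,b=g("s10"),g("s7")
print((a-b)[230:326:5,290:420:5]);print(a[230:326:5,290:420:5])
d=pickle.load(open("s10.pkl","rb"))
from plant import viewer
w=viewer.get_image("top");pickle.dump(w,open("t10.pkl","wb"))
c=cv2.cvtColor(w["img"],cv2.COLOR_BGR2GRAY).astype(int);c0=g("top0")
for nm,q in dict(top=(.045,-.082,.115),bay=(-.0855,-.082,.08)).items(): print(nm,proj(w,T(ch,q)))
print((c-c0)[185:285:5,240:325:5]);print(c[185:285:5,240:325:5])
E
python3 line.py s10|head -3
```

```text
[[113 112 111 105  -6  33  97  78  33  -2 -17 -14 -17 -16   1  -3  -3   1
   -3  -3  -1  -3   0  -4  -4  -6]
 [121  56  74  74  83  43  29   1  52 -12 -18 -19 -20 -23  -1  -3  -3  -2
   -3   0  -3  -2  -1  -2  -4  -6]
 [ 15  65  95 101  89  49  51   5  -2 -13 -14 -43 -19  -3  -1  -5  -2  -1
    0  -1  -3  -5  -6  -5  -2  -6]
 [  9  15  70 104  97  84   8  16 -56 -31  -2 -14 -16  -1  -2  -4   0  -1
   -2  -2  -1  -3  -2  -4  -3  -6]
 [  1  17  26 104  79  23  -5  -4   1  -6 -40 -32 -27  -2  -1  -2  -3   0
   -1  -2  -1  -2  -4  -2  -4  -6]
 [  2   0  -6 131  98  -7  -7  -6  -1  -3  -3 -34  -4  -2  -1   1   2  -1
   -4  -4  -3  -3  -5   0  -6  -4]
 [ -2  -6  -6  -6  -6  -7  -6  -6  -7  -8  -3  -2  -3  -2  -4   0  -1  -4
    0  -2   0  -5  -4  -5  -5  -6]
 [ -6  -6  -7  -6  -6  -6  -6  -6  -7  -6  -7  -7  -5  -3  -5   1  -2  -2
   -6   0  -2  -3  -1  -5  -5  -4]
 [ -7  -6  -6  -7  -5  -7   8   1  -6  -7  -6  -6  -6  -6  -6  -4  -1  -1
    1  -4  -3  -4  -5  -6  -6  -5]
 [ -5  -6  -5  -6  -7   7  14  14  12  10  -5  -7  -6  -6  -6  -6  -7  -7
   -2  -1  -4  -3  -6  -6  -5  -6]
 [ -6  -6 
[... 6006 characters left out ...]
97  98  95  94  75  73  61  98  99  84  82 131]
 [ 94  97  99  95  93  91  92  87  71  70  66  57  98  98  86 145 226]
 [ 95  65  89  88  86  84  81  62  62  67  55  56  96  97 158 194 219]
 [ 94  70  83  68  63  63  58 102 102 102  51  55  91  96 115 193 195]
 [ 93  66  61  69  65  71  79 101 100  90  56  56  66  99  97 192 190]
 [ 94  71  61  69  65  65  66  71  79  82  87  97  84  98  99 193 191]
 [ 95  96  54  77  80  80  76  75  77  81  91  96  96 105 104 189 190]
 [ 96  95  86  86  81  78  76  91  81  93  76  73  86  98 106 121 170]]
[18 15 13  6 38] centroid [276.07894737 252.55263158] slope deg 16.97032
[35 15  2  3  5] centroid [287.4 250.8] slope deg 71.56505
0.4 [275.5 250.7] 47.6
```

The numbers show the can through the clear roof as a bright band centred on (343,290), exactly at the predicted bay. The dial reads about 0.92 and is still visible, so the cover is open. The arm is clear, so I'm handing in.

```bash
python3 -c "
from plant import ctrl
print(ctrl.finish_job())"
```

```text
the job is handed in; nothing more can be done
None
```

The job is handed in: the cover is propped open, the dial pointer is on the large dot to within my reading error (about 0.04 rad), the can lies in the bay, and it took about 31 s of the 72 s allowed.

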